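# Take the left-hand clamp nut off the grinding head

## Robot

A 6-joint arm with a two-finger parallel gripper is mounted at the origin on the work surface. World frame = base frame: x ahead of the robot, y to its left, z up, the work surface at z = 0. Lengths are in m, angles in rad, forces in N, time in s.
With the tool pointing down it reaches from about 0.225 to 0.875 m from the base axis. Payload 3.4 kg.
Tool frame: the origin (TCP) lies between the finger pads; the fingertips stand 14 mm ahead of it and the grasp point (between the pads) lies 5 mm behind it; z points along the fingers, y is the line along which they close (so a half turn about z gives the same grasp; the last joint's range is limited). The gripper opens to 85 mm and grips with 20 to 120 N. Pads are 22 mm wide; open, the fingers measure 114 mm over their backs; the gripper's body (76 mm by 85 mm) begins 54 mm behind the grasp point. The pads swing forward as they close: fully open they stand 13 mm farther back than shut.
Start: joints at [-1.397, 0.276, 1.505, -0, 1.361, -0.121], TCP at [0.167, -0.55, 0.245] pointing down, gripper open.
Joint ranges: [-2.89, 2.89], [-0.75, 2.08], [0.22, 2.7], [-1.18, 4.32], [0.11, 2.71], [-2.7, 2.7]. Speed limits (rad/s): [2.57, 2.57, 3.14, 3.14, 3.14, 3.14].

## Interface

Orientations are given as a rotation vector (axis times angle).
In Python, from rig import arm, cams, workorder gives the robot as it stands. The module is installed in compiled form; this text tells all that it offers.
- The arm moves only by the tool run_rows, called after ">>>" as a command line: name --pt "numbers of a row" for each row, then --argument value for the rest. Schema: {"type":"object","properties":{"ticks":{"type":"array","items":{"type":"array","items":{"type":"number"},"minItems":6,"maxItems":6},"minItems":1,"maxItems":12},"aperture":{"type":"number"},"only":{"type":"string"},"quiet":{"type":"boolean"},"lines":{"type":"string"}},"required":["ticks"],"additionalProperties":false}. ticks is a list of rows, 1 to 12 of them, each of 6 numbers: dx, dy, dz in a scale on which 1.0 is 0.6 m, then a rotation vector rx, ry, rz in a scale on which 1.0 is pi rad; each row shifts and turns the commanded pose from where the row before left it, along the tool's axes as they then stand; what a row does not reach is not made up. A row lasts 1/12 s, in which the tool goes at most 0.0417 m and 0.125 rad, less where a joint would pass 70% of its speed; a pose out of reach is approached as far as the arm can. aperture is the opening from 0.0 (shut) to 1.0 (fully open), set as the call begins (left out keeps the last). The fingers move at their own pace and stop on an object; the grip force is fixed at half the most. Time passes only in rows, so rows that do not move let the fingers close. The tool returns the time, the measured TCP pose, the force, the opening and the grip force at its end. only (a regular expression) keeps the lines of the reply that match it, lines (a string "A,B") keeps lines A to B, and quiet returns only ok. No shift or turn number may pass 1 either way. Input that does not fit is refused with a message, and nothing moves.
- arm.observe(): the state, without advancing time (a new reading comes with each control period).
- cams.grab_frame(name): name is "side" or "top" or "wrist"; returns a dict with "pixels" (384x512x3 uint8, blue, green, red), "mtx" (3x3 intrinsics, pixels), "R" (3x3) and "t" (3): a world point X has camera coordinates R X + t; the wrist camera has in their place "hand_eye" (4x4, takes a point from camera to tool coordinates, whose origin is the TCP and whose axes are the flange's). Camera axes: x right, y down, z forward; pixel columns grow to the right and rows downward; lengths in m; the calibration is good to about 2 mm. A picture is of the moment at which its call begins: read the wrist's pose just before it. There is no depth.
- workorder.finish_job(): hands the job in; it is judged then, once.
The state is a dict: "time_s": time; "joints": joint angles; "joint_vel": joint speeds; "effort": joint torques, N m; "ee_pos": TCP position; "tcp_rot": TCP orientation; "force": force on the tool from outside, world axes, zero at the start; "moment": the same for the moment, N m; "opening": opening from 0.0 (shut) to 1.0 (fully open); "gripper_force": force on a finger pad.
Only numpy, scipy, OpenCV 4.12 (cv2) and the standard library are available. Lean on these libraries where they do the work, as an engineer would, in place of code of your own. Each camera call takes 0.05 s, during which the arm holds its last target. There are 200 camera calls.

## Task

The grooved brass nut that clamps the grinding head has a left-hand thread: unscrew it clockwise, letting it rise with the thread and not forcing it, until the white line on its grip meets the red index line on the cover and the thread lets go. Then lift the nut off the spindle and set it down gently, standing upright, in the steel tray; leave everything else where it is.

Things in the scene. Friction and masses are not known exactly. Their poses are not given: they have to be found in the camera images.
- nut: Loose brass cap nut, 54 dia, 36 high, dark groove round its side (sign of a left-hand thread), about 0.2 kg. Dark grip bar on top along its own x: 54 long, 16 thick, from 36 to 62 above the underside. Origin: centre of the underside; z up. Turned clockwise from above it climbs a coarse thread (several mm in half a turn), to be followed by feel; 1 mm axial and 1.5 mm sideways play.
- mill: Fixed grinding head: green base 200 x 200 x 55, steel bowl and round aluminium cover (160 dia, top 98 up), black clockwise arrow on it. Threaded spindle, top 134 up, under the nut. A dark sprung ring (64 dia) pushes up under the nut with some 6 N, fading after 8 mm. Origin: under the spindle axis. The nut starts 110 up, its line some 2.4 rad short of the index.
- nut_mark (a point): Outer end of the white line engraved on the +x half of the grip bar's top: 25 mm from the nut's axis, 62 above its underside. The thread lets go where this line points at the red index line, or up to 0.3 rad past it: feel with a light pull (under 15 N), and turn a little more if it still holds. The nut is off when its underside is above the spindle's top.
- index_mark (a point): Middle of the red radial index line on the mill's cover, 55 mm from the spindle axis along the mill's own +x, 98 above the bench. Its axes are the mill's.
- tray: Fixed open steel tray, 200 (own x) x 150 (own y) x 26 high, walls and floor 4 thick. Origin: centre of the underside; the floor the nut must stand on is 4 higher.
- tin0: Loose brown sample tin, 38 dia, 62 high; origin at the centre of its underside. Leave alone.
- tin1: Loose brown sample tin, 38 dia, 62 high; origin at the centre of its underside. Leave alone.
- bowl: Loose steel bowl, 110 dia, 45 high; origin at the centre of its underside. Leave alone.
Not all that is in view belongs to the job. Leave any orange look-alike of the tray alone. Leave any green look-alike of the nut alone.

How it is judged:
By the outcome, as a careful person would: the job done as asked, in the order asked, and still so for the second after the job is handed in, with the robot touching nothing.
It also fails if it takes over 64 s, if anything falls off the work surface, if the arm or the gripper's body presses on something with over 40 N, if the wrist force passes 120 N, or if a joint passes its speed limit or range.

## Working session

There is one attempt and no reset: what is moved stays moved. The work goes in short steps, Python scripts to look and compute and a tool call to move; the robot and the scene stay as the last step left them, time stands still between calls to the robot, and variables do not carry over. Pictures are saved under pics/ and viewed, at most 10 in all, crops included, and the job is handed in when it is done.

```bash
mkdir -p pics
```

Create h.py:
```python
import numpy as np, cv2
from rig import arm, cams, workorder
def grab(n,f=None):
    s=arm.observe(); d=cams.grab_frame(n); 
    if n=="wrist":
        R=cv2.Rodrigues(np.array(s["tcp_rot"],float))[0]; he=np.array(d["hand_eye"])
        Rc=R@he[:3,:3]; tc=R@he[:3,3]+np.array(s["ee_pos"])
        d["R"]=Rc.T; d["t"]=-Rc.T@tc
    if f: cv2.imwrite("pics/"+f,d["pixels"])
    return d
def ray(d,uv,z):
    R=np.array(d["R"]);t=np.array(d["t"]).ravel();c=-R.T@t
    v=R.T@np.linalg.inv(np.array(d["mtx"]))@np.array([uv[0],uv[1],1.])
    return c+v*(z-c[2])/v[2]
def proj(d,X):
    p=np.array(d["mtx"])@(np.array(d["R"])@np.array(X)+np.array(d["t"]).ravel()); return p[:2]/p[2]
```

Run:
```python
from h import *
a=grab("top");b=grab("side")
cv2.imwrite("pics/a.png",a["pixels"]);cv2.imwrite("pics/b.png",b["pixels"])
for d in(a,b): print(d["mtx"],-np.array(d["R"]).T@np.array(d["t"]).ravel())
print(arm.observe())
```

```text
[[404.42162359   0.         260.97252027]
 [  0.         404.42162359 187.31276552]
 [  0.           0.           1.        ]] [ 0.40920935 -0.07504924  1.72464338]
[[415.55048551   0.         250.44067991]
 [  0.         415.55048551 189.74134273]
 [  0.           0.           1.        ]] [-0.02080503  0.94100693  0.87184118]
{'time_s': 0.1, 'joints': array([-1.39698642e+00,  2.76543877e-01,  1.50599070e+00, -1.90731260e-05,
        1.36072017e+00, -1.21015480e-01]), 'joint_vel': array([-7.62792337e-04, -1.24653958e-03, -3.77500445e-03,  3.40780725e-04,
        1.36248658e-03, -7.59845816e-05]), 'effort': array([ 1.39145213e-03, -4.17698550e+01, -2.46405029e+01, -1.55825528e-04,
        5.77663610e-03, -2.35347997e-06]), 'ee_pos': array([ 0.16698167, -0.54975392,  0.2445256 ]), 'tcp_rot': array([-3.10587631e+00, -4.61197421e-01,  9.81437987e-05]), 'force': array([-0.49533798, -0.59743381,  0.55772425]), 'moment': array([-0.02151398, -0.01974507,  0.0072483 ]), 'gripper_force': 0.0, 'opening': 0.9968516698058975}
```

View pics/a.png

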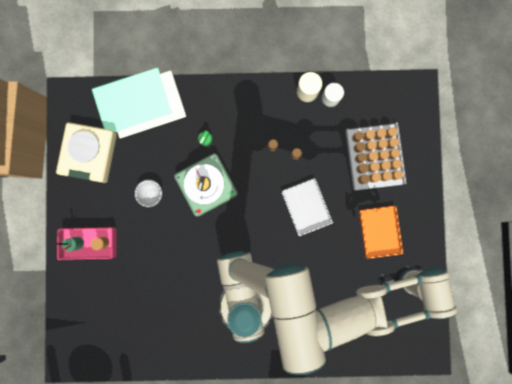

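View pics/b.png

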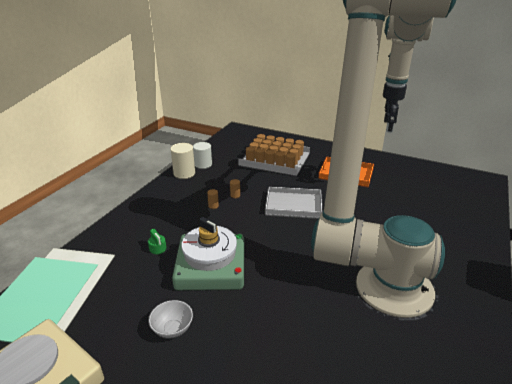

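The top view shows the mill at about (206,185), the steel tray at (307,206), the orange tray at (382,232), the green look-alike nut at (205,138), the tins at (273,145) and (296,154), and the bowl at (148,193). Next I'll zoom on the mill and measure.

Run:
```python
from h import *
a=grab("top");b=grab("side")
A=a["pixels"];B=b["pixels"]
c=np.hstack([cv2.resize(A[150:220,170:240],(400,400),interpolation=cv2.INTER_CUBIC),cv2.resize(B[210:290,170:250],(400,400),interpolation=cv2.INTER_CUBIC)])
cv2.imwrite("pics/c.png",c)
hsv=cv2.cvtColor(A,cv2.COLOR_BGR2HSV)
# tray: grey-bright blob
m=((hsv[...,1]<60)&(hsv[...,2]>110)).astype(np.uint8); m2=np.zeros_like(m); m2[165:245,270:345]=m[165:245,270:345]
k=max(cv2.findContours(m2,0,2)[0],key=cv2.contourArea); r=cv2.minAreaRect(k)
P=np.array([ray(a,p,0.026)[:2] for p in cv2.boxPoints(r)]);print("tray",P.mean(0),np.linalg.norm(np.diff(P,axis=0),axis=1),P)
# mill base green
m=((hsv[...,0]>40)&(hsv[...,0]<95)&(hsv[...,1]>50)&(hsv[...,2]>50)).astype(np.uint8); m2=np.zeros_like(m); m2[150:220,170:242]=m[150:220,170:242]
k=max(cv2.findContours(m2,0,2)[0],key=cv2.contourArea); r=cv2.minAreaRect(k)
P=np.array([ray(a,p,0.055)[:2] for p in cv2.boxPoints(r)]);print("mill",P.mean(0),np.linalg.norm(np.diff(P,axis=0),axis=1),P)
```

```text
tray [ 0.40946481 -0.26434803] [0.15807128 0.20674928 0.15715412] [[ 0.4785056  -0.15446342]
 [ 0.53412027 -0.30242807]
 [ 0.34010394 -0.37386285]
 [ 0.28512944 -0.22663778]]
mill [0.51054994 0.15436037] [0.20174489 0.20160154 0.20064918] [[0.55420944 0.29011073]
 [0.64603394 0.11047427]
 [0.46639401 0.01897195]
 [0.37556239 0.19788452]]
```

View pics/c.png

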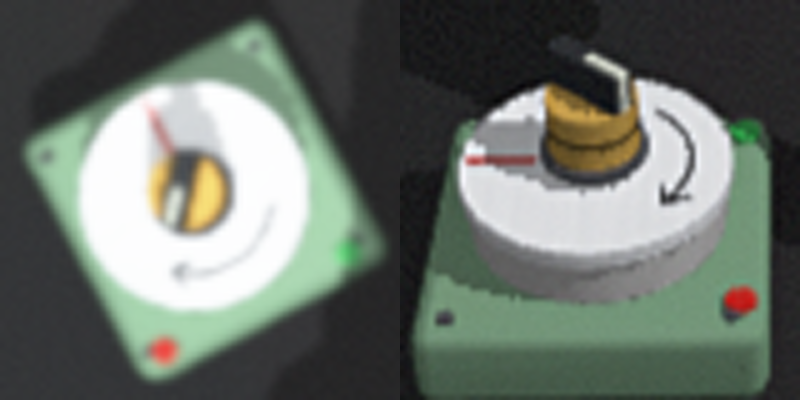

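Index and mill yaw come out at about 0.47 rad, with the mill at (0.511,0.154). The white line points toward −x,+y at about 2.87 rad, which agrees with "2.4 short". The sizes also match. Moving above the nut, then turning the tool so that one grasp covers the whole turn.

Careful with the scale: shifts go in shares of 0.6 m and turns go in shares of pi rad. That gives: -0.0287 m / 0.6 = -0.0478, -0.0022 m / 0.6 = -0.0037.

>>> run_rows --pt "0.0445 -0.0478 -0.0037 0 0 0" --pt "0.0445 -0.0478 -0.0037 0 0 0" --pt "0.0445 -0.0478 -0.0037 0 0 0" --pt "0.0445 -0.0478 -0.0037 0 0 0" --pt "0.0445 -0.0478 -0.0037 0 0 0" --pt "0.0445 -0.0478 -0.0037 0 0 0" --pt "0.0445 -0.0478 -0.0037 0 0 0" --pt "0.0445 -0.0478 -0.0037 0 0 0" --pt "0.0445 -0.0478 -0.0037 0 0 0" --pt "0.0445 -0.0478 -0.0037 0 0 0"

```text
time_s: 1.03
ee_pos: [0.3394, -0.1962, 0.2675]
tcp_rot: [3.107, 0.46, 0.001]
force: [1.2, 0.1, 0.6]
opening: 0.995
gripper_force: 0.0
```

>>> run_rows --pt "0.0445 -0.0478 -0.0037 0 0 0" --pt "0.0445 -0.0478 -0.0037 0 0 0" --pt "0.0445 -0.0478 -0.0037 0 0 0" --pt "0.0445 -0.0478 -0.0037 0 0 0" --pt "0.0445 -0.0478 -0.0037 0 0 0" --pt "0.0445 -0.0478 -0.0037 0 0 0" --pt "0.0445 -0.0478 -0.0037 0 0 0" --pt "0.0445 -0.0478 -0.0037 0 0 0" --pt "0.0445 -0.0478 -0.0037 0 0 0" --pt "0.0445 -0.0478 -0.0037 0 0 0"

```text
time_s: 1.87
ee_pos: [0.5116, 0.1562, 0.2893]
tcp_rot: [3.107, 0.462, -0.0]
force: [0.8, -0.6, 0.1]
opening: 1.0
gripper_force: 0.0
```

>>> run_rows --pt "0 0 0 0 0 -0.0382" --pt "0 0 0 0 0 -0.0382" --pt "0 0 0 0 0 -0.0382" --pt "0 0 0 0 0 -0.0382" --pt "0 0 0 0 0 -0.0382" --pt "0 0 0 0 0 -0.0382" --pt "0 0 0 0 0 -0.0382" --pt "0 0 0 0 0 -0.0382" --pt "0 0 0 0 0 -0.0382" --pt "0 0 0 0 0 -0.0382" --pt "0 0 0 0 0 -0.0382"

```text
time_s: 2.78
ee_pos: [0.5111, 0.1541, 0.289]
tcp_rot: [-2.165, -2.276, 0.001]
force: [0.9, 0.2, 0.1]
opening: 0.997
gripper_force: 0.0
```

>>> run_rows --pt "0 0 0 0 0 -0.0382" --pt "0 0 0 0 0 -0.0382" --pt "0 0 0 0 0 -0.0382" --pt "0 0 0 0 0 -0.0382" --pt "0 0 0 0 0 -0.0382" --pt "0 0 0 0 0 -0.0382" --pt "0 0 0 0 0 -0.0382" --pt "0 0 0 0 0 -0.0382" --pt "0 0 0 0 0 -0.0382" --pt "0 0 0 0 0 -0.0382" --pt "0 0 0 0 0 0"

```text
time_s: 3.7
ee_pos: [0.5111, 0.1541, 0.2891]
tcp_rot: [-0.508, -3.1, 0.0]
force: [-0.5, -0.2, 0.1]
opening: 0.998
gripper_force: 0.0
```

Run:
```python
from h import *
d=grab("wrist","w1.png");s=arm.observe()
print(s["joints"],s["ee_pos"],s["tcp_rot"],s["force"],d["hand_eye"])
print(proj(d,[.51,.154,.172]))
```

```text
[ 1.62603625e-01  1.91763901e-01  1.51121340e+00 -7.28178771e-05
  1.43901252e+00 -1.07892396e+00] [0.51112854 0.15415371 0.28908478] [-5.14808145e-01 -3.09876746e+00  3.07864459e-04] [-0.25157572 -0.28361583  0.02372714] [[-3.37646126e-04 -9.57334777e-01 -2.88980986e-01  7.41000047e-02]
 [ 9.99999935e-01 -3.60067088e-04  2.44259710e-05  6.02308054e-04]
 [-1.27436374e-04 -2.88980959e-01  9.57334836e-01 -1.29130130e-01]
 [ 0.00000000e+00  0.00000000e+00  0.00000000e+00  1.00000000e+00]]
[254.50759389 189.6524954 ]
```

View pics/w1.png

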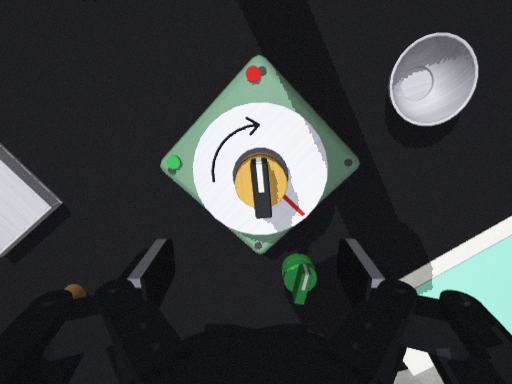

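The wrist view shows the nut at about (261,185). Its bar is nearly along tool x, with the white line running from (263,190) to its outer end at about (260,158). The red index goes from (285,196) to (303,214). Refining these with masks.

Create m.py:
```python
from h import *
def measure():
    d=grab("wrist");I=d["pixels"];hsv=cv2.cvtColor(I,cv2.COLOR_BGR2HSV)
    def pts(m,x0,x1,y0,y1):
        q=np.zeros(m.shape,np.uint8);q[y0:y1,x0:x1]=m[y0:y1,x0:x1]
        n,l,st,c=cv2.connectedComponentsWithStats(q);i=1+np.argmax(st[1:,4]);return np.argwhere(l==i)[:,::-1].astype(float)
    def line(p,z):
        W=np.array([ray(d,u,z)[:2] for u in p]);r=cv2.minAreaRect(W.astype(np.float32)*1000)
        c=W.mean(0);v=np.linalg.svd(W-c,full_matrices=False)[2][0];return np.array(r[0])/1000,np.array(r[1]),v
    red=((hsv[...,1]>120)&((hsv[...,0]<8)|(hsv[...,0]>172))&(hsv[...,2]>60))
    p=pts(red,270,320,185,230);c,s,v=line(p,.098);print("red",len(p),c,s,"yaw",np.arctan2(v[1],v[0]));ci=c;vi=v
    br=((hsv[...,0]>12)&(hsv[...,0]<30)&(hsv[...,1]>100)&(hsv[...,2]>60))
    wh=((hsv[...,1]<60)&(hsv[...,2]>130)); p=pts(wh,251,271,159,199);c,s,v=line(p,.172);print("white",len(p),c,s,"yaw",np.arctan2(v[1],v[0]))
    dk=(hsv[...,2]<55); p=pts(dk|wh,249,276,159,219);c,s,v=line(p,.172);print("bar",len(p),c,s,"yaw",np.arctan2(v[1],v[0]))
    cover=((hsv[...,1]<50)&(hsv[...,2]>150)).astype(np.uint8);k=max(cv2.findContours(cover[90:245,185:335],0,2)[0],key=cv2.contourArea)
    W=np.array([ray(d,u[0]+[185,90],.098)[:2] for u in cv2.convexHull(k)]).astype(np.float32)*1000
    print("cover",cv2.fitEllipse(W)); return d
```

Run:
```python
from m import *
d=measure()
cv2.imwrite("pics/w2.png",cv2.resize(d["pixels"][140:240,210:330],(720,600),interpolation=cv2.INTER_CUBIC))
```

```text
red 96 [0.56437756 0.18528723] [34.49100113  4.31967735] yaw 0.4817614572498396
white 200 [0.49902982 0.16258321] [ 5.46094799 31.26354408] yaw -0.23495629691598843
bar 483 [0.51216052 0.16082382] [24.77610588 56.76251602] yaw -0.2638523297022702
cover ((512.8984375, 159.02587890625), (158.99989318847656, 159.83218383789062), 74.41914367675781)
```

View pics/w2.png

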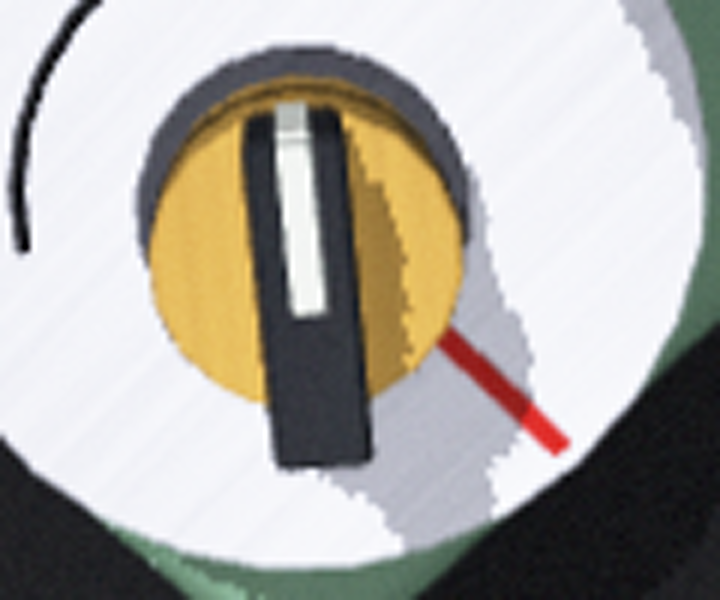

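Run:
```python
from m import *
d=grab("wrist")
f=lambda u,z: ray(d,np.array(u)/6+[210-.4,140-.4],z)[:2]
C=[f(u,.172) for u in [(247,128),(342,124),(372,460),(278,467)]]
print("bar top",np.array(C),np.mean(C,0)); e=(C[0]+C[1]-C[2]-C[3])/2; print(np.linalg.norm(e),np.arctan2(e[1],e[0]),np.linalg.norm(C[0]-C[1]))
w=f((292,135),.172)-f((308,316),.172);print("white yaw",np.arctan2(w[1],w[0]),np.linalg.norm(w))
i=f((562,448),.098)-f((448,338),.098);print("index yaw",np.arctan2(i[1],i[0]))
R=cv2.Rodrigues(arm.observe()["tcp_rot"])[0];print("toolx yaw",np.arctan2(R[1,0],R[0,0]))
for c in ([.5125,.160],): print("shift tool",R.T@(np.array([*c,.15])-arm.observe()["ee_pos"]))
```

```text
bar top [[0.48359172 0.15957696]
 [0.48761675 0.17318459]
 [0.54029398 0.16080569]
 [0.53659287 0.14632277]] [0.51202383 0.1599725 ]
0.05437135130474547 2.903630802654164 0.014190437249403429
white yaw 2.9011748180568575 0.028419031918641625
index yaw 0.4634180507979945
toolx yaw 2.812116663737479
shift tool [0.000603   0.00599395 0.13913598]
```

Axis is at (0.5125,0.1595) and the gap to the index is about 2.43 rad. Aligning, then descending to TCP z 0.163 so the tips clear the nut's shoulder at 0.146.

Converted, 0.03 m / 0.6 = 0.05, 0.02 m / 0.6 = 0.0333, -0.09 rad / 3.1416 = -0.0286.

>>> run_rows --pt "0.001 0.0092 0 0 0 -0.0286" --pt "0 0 0.05 0 0 0" --pt "0 0 0.05 0 0 0" --pt "0 0 0.05 0 0 0" --pt "0 0 0.0333 0 0 0" --pt "0 0 0.0167 0 0 0" --pt "0 0 0.01 0 0 0" --pt "0 0 0 0 0 0"

```text
time_s: 4.52
ee_pos: [0.5123, 0.1595, 0.1626]
tcp_rot: [-0.372, -3.118, 0.001]
force: [-0.2, -0.1, -0.1]
opening: 0.997
gripper_force: 0.0
```

>>> run_rows --pt "0 0 0 0 0 0" --pt "0 0 0 0 0 0" --pt "0 0 0 0 0 0" --pt "0 0 0 0 0 0" --pt "0 0 0 0 0 0" --pt "0 0 0 0 0 0" --pt "0 0 0 0 0 0" --pt "0 0 0 0 0 0" --pt "0 0 0 0 0 0" --pt "0 0 0 0 0 0" --aperture 0.0

```text
time_s: 5.35
ee_pos: [0.5126, 0.1594, 0.1636]
tcp_rot: [0.371, 3.119, -0.0]
force: [-0.6, -1.6, 4.1]
opening: 0.172
gripper_force: 63.6
```

```bash
python3 -c "from h import *
s=arm.observe();print(s['joints'],s['ee_pos'],s['force'],s['moment'])"
```

```text
[ 1.72120663e-01  2.78545966e-01  1.71590205e+00 -3.66332439e-04
  1.14661774e+00 -1.16172613e+00] [0.51263529 0.15943899 0.16355794] [-0.56313044 -1.57891476  4.06541529] [-0.12661144  0.07273022  0.0188244 ]
```

Grasped with 64 N on the bar. Turning clockwise in small steps while following the thread by force.

Converted, -0.0001 m / 0.6 = -0.0002, 0.08 rad / 3.1416 = 0.0255.

>>> run_rows --pt "0 0 -0.0002 0 0 0.0255" --pt "0 0 -0.0002 0 0 0.0255" --pt "0 0 -0.0002 0 0 0.0255" --pt "0 0 -0.0002 0 0 0.0255" --pt "0 0 0 0 0 0"

```text
time_s: 5.77
ee_pos: [0.5127, 0.1599, 0.1639]
tcp_rot: [0.865, 3.02, 0.001]
force: [-1.3, -0.5, 2.7]
opening: 0.175
gripper_force: 63.6
```

```bash
python3 -c "from h import *
s=arm.observe();print(s['force'],s['moment'],s['ee_pos'])"
```

```text
[-1.34045952 -0.52987102  2.73556526] [ 0.18141538 -0.0126077  -0.07284418] [0.51270774 0.15992978 0.16386148]
```

Converted, -0.0001 m / 0.6 = -0.0002, 0.08 rad / 3.1416 = 0.0255.

>>> run_rows --pt "0 0 -0.0002 0 0 0.0255" --pt "0 0 -0.0002 0 0 0.0255" --pt "0 0 -0.0002 0 0 0.0255" --pt "0 0 -0.0002 0 0 0.0255" --pt "0 0 -0.0002 0 0 0.0255" --pt "0 0 0 0 0 0"

```text
time_s: 6.27
ee_pos: [0.5133, 0.1598, 0.1655]
tcp_rot: [1.446, 2.787, 0.002]
force: [-0.8, -0.2, 8.3]
opening: 0.171
gripper_force: 64.4
```

```bash
python3 -c "from h import *
s=arm.observe();print(s['force'],s['moment'],s['ee_pos'])"
```

```text
[-0.75665583 -0.22037233  8.30272456] [-0.06510019  0.16484935 -0.07210861] [0.51327522 0.15975309 0.16550033]
```

Upward force is growing, so the thread rises faster than I do. Following faster.

Converted, -0.0005 m / 0.6 = -0.0008, -0.0003 m / 0.6 = -0.0005, 0.08 rad / 3.1416 = 0.0255.

>>> run_rows --pt "0 0 -0.0008 0 0 0.0191" --pt "0 0 -0.0005 0 0 0.0255" --pt "0 0 -0.0003 0 0 0.0255" --pt "0 0 -0.0003 0 0 0.0255" --pt "0 0 0 0 0 0"

```text
time_s: 6.68
ee_pos: [0.5135, 0.1597, 0.1668]
tcp_rot: [1.846, 2.539, 0.003]
force: [-0.7, 0.1, 9.1]
opening: 0.172
gripper_force: 64.4
```

```bash
python3 -c "from h import *
s=arm.observe();print(s['force'],s['moment'],s['ee_pos'])"
```

```text
[-0.70940521  0.08984928  9.06722015] [-0.09624564  0.13306169 -0.09346932] [0.51347298 0.15974552 0.16683451]
```

Converted, -0.0008 m / 0.6 = -0.0013, -0.0003 m / 0.6 = -0.0005, 0.08 rad / 3.1416 = 0.0255.

>>> run_rows --pt "0 0 -0.0013 0 0 0.0191" --pt "0 0 -0.0005 0 0 0.0255" --pt "0 0 -0.0005 0 0 0.0255" --pt "0 0 -0.0005 0 0 0.0255" --pt "0 0 0 0 0 0"

```text
time_s: 7.1
ee_pos: [0.5136, 0.1597, 0.1683]
tcp_rot: [2.205, 2.235, 0.004]
force: [-0.1, -0.6, 7.3]
opening: 0.172
gripper_force: 64.2
```

```bash
python3 -c "from h import *
s=arm.observe();print(s['force'],s['moment'],s['ee_pos'])"
```

```text
[-0.06039604 -0.59264371  7.32527479] [-0.06649771  0.02566218 -0.12497441] [0.51358888 0.15968453 0.16828117]
```

Converted, -0.0006 m / 0.6 = -0.001, -0.0003 m / 0.6 = -0.0005, 0.08 rad / 3.1416 = 0.0255.

>>> run_rows --pt "0 0 -0.001 0 0 0.0191" --pt "0 0 -0.0005 0 0 0.0255" --pt "0 0 -0.0005 0 0 0.0255" --pt "0 0 -0.0005 0 0 0.0255" --pt "0 0 0 0 0 0"

```text
time_s: 7.52
ee_pos: [0.5138, 0.1596, 0.1697]
tcp_rot: [2.514, 1.881, 0.004]
force: [-0.5, -0.6, 6.2]
opening: 0.172
gripper_force: 64.1
```

```bash
python3 -c "from h import *
s=arm.observe();print(s['force'],s['moment'],s['ee_pos'])"
```

```text
[-0.45624312 -0.64555134  6.23253129] [-0.09853868 -0.05828005 -0.04917628] [0.51379348 0.15959054 0.16970206]
```

>>> run_rows --pt "0 0 -0.0005 0 0 0.0191" --pt "0 0 -0.0005 0 0 0.0255" --pt "0 0 -0.0005 0 0 0.0255" --pt "0 0 -0.0005 0 0 0.0255" --pt "0 0 0 0 0 0"

```text
time_s: 7.93
ee_pos: [0.514, 0.1595, 0.1711]
tcp_rot: [2.767, 1.484, 0.005]
force: [0.6, -0.8, 8.2]
opening: 0.17
gripper_force: 64.2
```

```bash
python3 -c "from h import *
s=arm.observe();print(s['force'],s['moment'],s['ee_pos'])"
```

```text
[ 0.62250366 -0.79977248  8.24021321] [-0.21639336 -0.07178505 -0.04113915] [0.5139735  0.15946521 0.17110277]
```

Converted, -0.0009 m / 0.6 = -0.0015, -0.0004 m / 0.6 = -0.0007, 0.08 rad / 3.1416 = 0.0255.

>>> run_rows --pt "0 0 -0.0015 0 0 0.0191" --pt "0 0 -0.0007 0 0 0.0255" --pt "0 0 -0.0007 0 0 0.0255" --pt "0 0 -0.0007 0 0 0.0255" --pt "0 0 0 0 0 0"

```text
time_s: 8.35
ee_pos: [0.5138, 0.1593, 0.1726]
tcp_rot: [2.957, 1.056, 0.004]
force: [1.0, -0.4, 5.0]
opening: 0.174
gripper_force: 63.9
```

```bash
python3 -c "from h import *
s=arm.observe();print(s['force'],s['moment'],s['ee_pos'])"
```

```text
[ 0.98775974 -0.38180175  5.00606873] [-0.29604106 -0.2261201  -0.0126931 ] [0.51376018 0.15928689 0.17258561]
```

>>> run_rows --pt "0 0 -0.0007 0 0 0.0255" --pt "0 0 -0.0007 0 0 0.0255" --pt "0 0 -0.0005 0 0 0.0255" --pt "0 0 0 0 0 0"

```text
time_s: 8.68
ee_pos: [0.5137, 0.1592, 0.1737]
tcp_rot: [3.062, 0.695, 0.004]
force: [0.8, -2.1, 6.4]
opening: 0.174
gripper_force: 63.9
```

```bash
python3 -c "from h import *
s=arm.observe();print(s['force'],s['moment'],s['ee_pos'],s['tcp_rot'])
R=cv2.Rodrigues(s['tcp_rot'])[0];print('toolx yaw',np.arctan2(R[1,0],R[0,0]))
grab('wrist','w3.png')"
```

```text
[ 0.8118316  -2.13970043  6.35222441] [-0.36282025 -0.38482102  0.03709935] [0.51369025 0.15917827 0.17368871] [3.06215321 0.69546909 0.00417046]
toolx yaw 0.4466605788167275
```

View pics/w3.png

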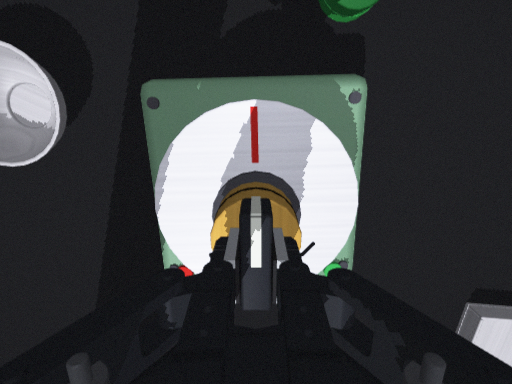

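The white line (256,200–266) points at the red line (255,107–162), so they're aligned. Feeling with a light pull after turning slightly past.

Converted, -0.0005 m / 0.6 = -0.0008, -0.0004 m / 0.6 = -0.0007, 0.08 rad / 3.1416 = 0.0255.

>>> run_rows --pt "0 0 -0.0007 0 0 0.0255" --pt "0 0 -0.0008 0 0 0" --pt "0 0 -0.0008 0 0 0" --pt "0 0 0 0 0 0"

```text
time_s: 9.07
ee_pos: [0.5131, 0.1594, 0.1743]
tcp_rot: [3.088, 0.575, 0.002]
force: [3.1, -2.7, 2.1]
opening: 0.173
gripper_force: 63.4
```

>>> run_rows --pt "0 0 -0.0008 0 0 0" --pt "0 0 -0.0008 0 0 0" --pt "0 0 0 0 0 0"

```text
time_s: 9.32
ee_pos: [0.5127, 0.1595, 0.1747]
tcp_rot: [3.089, 0.571, 0.0]
force: [4.7, -1.2, -4.3]
opening: 0.171
gripper_force: 62.6
```

>>> run_rows --pt "0 0 -0.0008 0 0 0" --pt "0 0 -0.0008 0 0 0" --pt "0 0 0 0 0 0"

```text
time_s: 9.57
ee_pos: [0.5127, 0.1594, 0.1755]
tcp_rot: [3.089, 0.571, -0.0]
force: [4.7, -1.7, -4.8]
opening: 0.172
gripper_force: 62.4
```

Converted, -0.0005 m / 0.6 = -0.0008.

>>> run_rows --pt "0 0 -0.0008 0 0 0" --pt "0 0 -0.0008 0 0 0" --pt "0 0 0 0 0 0"

```text
time_s: 9.82
ee_pos: [0.5127, 0.1594, 0.1762]
tcp_rot: [3.089, 0.571, -0.001]
force: [5.4, -1.3, -7.0]
opening: 0.173
gripper_force: 62.0
```

>>> run_rows --pt "0 0 -0.0008 0 0 0" --pt "0 0 -0.0008 0 0 0" --pt "0 0 0 0 0 0"

```text
time_s: 10.07
ee_pos: [0.5127, 0.1594, 0.1765]
tcp_rot: [3.089, 0.571, -0.001]
force: [7.4, -1.8, -10.6]
opening: 0.169
gripper_force: 61.6
```

Still holding at about 10 N. Easing back, centring by 1 mm toward +x because of the side force, and turning a little more.

Converted, 0.001 m / 0.6 = 0.0017, 0.0005 m / 0.6 = 0.0008, 0.06 rad / 3.1416 = 0.0191.

>>> run_rows --pt "0.0008 0.0003 0.0017 0 0 0" --pt "0.0008 0.0003 0.0008 0 0 0" --pt "0 0 0 0 0 0.0191" --pt "0 0 -0.0003 0 0 0.0127" --pt "0 0 0 0 0 0"

```text
time_s: 10.48
ee_pos: [0.5132, 0.1598, 0.1767]
tcp_rot: [-3.114, -0.414, 0.001]
force: [3.4, -0.3, -2.8]
opening: 0.173
gripper_force: 62.6
```

>>> run_rows --pt "0 0 -0.0008 0 0 0" --pt "0 0 -0.0008 0 0 0" --pt "0 0 0 0 0 0"

```text
time_s: 10.73
ee_pos: [0.513, 0.1595, 0.1778]
tcp_rot: [3.114, 0.416, -0.002]
force: [2.9, -1.4, -3.7]
opening: 0.174
gripper_force: 62.6
```

>>> run_rows --pt "0 0 -0.0008 0 0 0" --pt "0 0 -0.0008 0 0 0" --pt "0 0 0 0 0 0"

```text
time_s: 10.98
ee_pos: [0.513, 0.1594, 0.179]
tcp_rot: [3.114, 0.415, -0.002]
force: [1.3, -1.8, -4.2]
opening: 0.174
gripper_force: 62.6
```

Converted, -0.001 m / 0.6 = -0.0017, -0.0005 m / 0.6 = -0.0008.

>>> run_rows --pt "0 0 -0.0008 0 0 0" --pt "0 0 -0.0017 0 0 0" --pt "0 0 0 0 0 0"

```text
time_s: 11.23
ee_pos: [0.5131, 0.1596, 0.1807]
tcp_rot: [-3.114, -0.415, 0.001]
force: [1.1, -1.7, -2.6]
opening: 0.176
gripper_force: 62.7
```

>>> run_rows --pt "0 0 -0.0017 0 0 0" --pt "0 0 -0.0017 0 0 0" --pt "0 0 0 0 0 0"

```text
time_s: 11.48
ee_pos: [0.5131, 0.1598, 0.1828]
tcp_rot: [-3.114, -0.414, 0.001]
force: [0.7, -1.3, -2.3]
opening: 0.174
gripper_force: 62.8
```

The thread has let go: the force is just the weight and z rises freely. Lifting clear and carrying to the tray.

Converted, -0.02 m / 0.6 = -0.0333, -0.015 m / 0.6 = -0.025.

>>> run_rows --pt "0 0 -0.0083 0 0 0" --pt "0 0 -0.0167 0 0 0" --pt "0 0 -0.025 0 0 0" --pt "0 0 -0.0333 0 0 0" --pt "0 0 -0.025 0 0 0" --pt "0 0 -0.0083 0 0 0" --pt "0 0 0 0 0 0"

```text
time_s: 12.07
ee_pos: [0.5144, 0.16, 0.2548]
tcp_rot: [-3.114, -0.415, -0.007]
force: [-0.0, -0.6, -3.7]
opening: 0.173
gripper_force: 62.8
```

>>> run_rows --pt "-0.011 0.0198 0 0 0 0" --pt "-0.022 0.0398 0 0 0 0" --pt "-0.022 0.0398 0 0 0 0" --pt "-0.022 0.0398 0 0 0 0" --pt "-0.022 0.0398 0 0 0 0" --pt "-0.022 0.0398 0 0 0 0" --pt "-0.022 0.0398 0 0 0 0" --pt "-0.022 0.0398 0 0 0 0"

```text
time_s: 12.73
ee_pos: [0.463, -0.0408, 0.2514]
tcp_rot: [-3.114, -0.415, 0.004]
force: [1.2, -0.3, -1.9]
opening: 0.171
gripper_force: 62.7
```

>>> run_rows --pt "-0.022 0.0398 0 0 0 0" --pt "-0.022 0.0398 0 0 0 0" --pt "-0.022 0.0398 0 0 0 0" --pt "-0.022 0.0398 0 0 0 0" --pt "-0.022 0.0398 0 0 0 0" --pt "-0.022 0.0398 0 0 0 0" --pt "-0.022 0.0398 0 0 0 0" --pt "-0.022 0.0398 0 0 0 0" --pt "-0.011 0.0198 0 0 0 0" --pt "0 0 0 0 0 0" --pt "0 0 0 0 0 0"

```text
time_s: 13.65
ee_pos: [0.4085, -0.2647, 0.2514]
tcp_rot: [-3.112, -0.411, 0.003]
force: [0.5, 0.6, -2.0]
opening: 0.174
gripper_force: 62.9
```

Run:
```python
from h import *
s=arm.observe();print(s["joints"],s["ee_pos"],s["force"])
b=grab("side");t=grab("top");w=grab("wrist")
X=s["ee_pos"]
u=proj(b,[X[0],X[1],X[2]-.03]).astype(int);print(u,proj(b,[X[0],X[1],X[2]-.0536]))
c=b["pixels"][max(0,u[1]-40):u[1]+80,max(0,u[0]-60):u[0]+60]
cv2.imwrite("pics/d.png",np.hstack([cv2.resize(c,(400,400),interpolation=cv2.INTER_CUBIC),cv2.resize(w["pixels"],(400,300))[:,:].copy() if 0 else cv2.copyMakeBorder(cv2.resize(w["pixels"],(400,300)),0,100,0,0,0)]))
```

```text
[-7.18347766e-01  1.40272332e-01  1.66954924e+00  4.05666201e-04
  1.33485298e+00  5.89787171e-01] [ 0.40850113 -0.26472957  0.25143615] [ 0.5392826   0.6305971  -1.97327744]
[298 151] [297.66872031 157.66980625]
```

View pics/d.png

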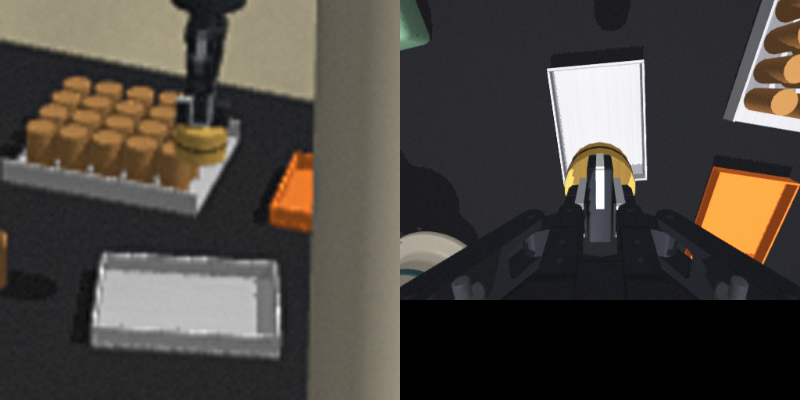

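The nut hangs upright, centred over the steel tray, which is clear. Descending to just above the floor (contact expected at TCP z≈0.058).

Converted, 0.03 m / 0.6 = 0.05, 0.02 m / 0.6 = 0.0333.

>>> run_rows --pt "0 0 0.0167 0 0 0" --pt "0 0 0.0333 0 0 0" --pt "0 0 0.05 0 0 0" --pt "0 0 0.05 0 0 0" --pt "0 0 0.05 0 0 0" --pt "0 0 0.05 0 0 0" --pt "0 0 0.0333 0 0 0" --pt "0 0 0.0167 0 0 0" --pt "0 0 0.0083 0 0 0" --pt "0 0 0 0 0 0" --pt "0 0 0 0 0 0"

```text
time_s: 14.72
ee_pos: [0.4101, -0.2645, 0.0678]
tcp_rot: [3.114, 0.416, 0.001]
force: [0.3, 0.1, -2.1]
opening: 0.17
gripper_force: 62.8
```

>>> run_rows --pt "0 0 0.0017 0 0 0" --pt "0 0 0.0017 0 0 0" --pt "0 0 0.0017 0 0 0" --pt "0 0 0.0017 0 0 0" --pt "0 0 0 0 0 0"

```text
time_s: 15.13
ee_pos: [0.4098, -0.2648, 0.0638]
tcp_rot: [3.114, 0.415, 0.0]
force: [-0.1, -0.0, -1.9]
opening: 0.173
gripper_force: 62.8
```

Converted, 0.001 m / 0.6 = 0.0017.

>>> run_rows --pt "0 0 0.0017 0 0 0" --pt "0 0 0.0017 0 0 0" --pt "0 0 0.0017 0 0 0" --pt "0 0 0.0017 0 0 0" --pt "0 0 0 0 0 0"

```text
time_s: 15.55
ee_pos: [0.4096, -0.2646, 0.0594]
tcp_rot: [-3.114, -0.415, 0.001]
force: [0.2, -0.0, -2.6]
opening: 0.172
gripper_force: 62.8
```

>>> run_rows --pt "0 0 0.0008 0 0 0" --pt "0 0 0.0008 0 0 0" --pt "0 0 0 0 0 0"

```text
time_s: 15.8
ee_pos: [0.4097, -0.2647, 0.0585]
tcp_rot: [-3.114, -0.415, 0.0]
force: [-0.3, -0.6, -2.4]
opening: 0.175
gripper_force: 62.8
```

Converted, 0.0005 m / 0.6 = 0.0008.

>>> run_rows --pt "0 0 0.0008 0 0 0" --pt "0 0 0.0008 0 0 0" --pt "0 0 0 0 0 0"

```text
time_s: 16.05
ee_pos: [0.4097, -0.2647, 0.0575]
tcp_rot: [-3.114, -0.415, 0.0]
force: [-0.8, 0.1, -2.7]
opening: 0.171
gripper_force: 62.8
```

>>> run_rows --pt "0 0 0.0008 0 0 0" --pt "0 0 0 0 0 0"

```text
time_s: 16.22
ee_pos: [0.4098, -0.2647, 0.0574]
tcp_rot: [3.114, 0.415, 0.0]
force: [-0.5, 0.9, 1.3]
opening: 0.176
gripper_force: 63.1
```

Contact felt (force −2.7 → +1.3). Releasing and retreating.

>>> run_rows --pt "0 0 0 0 0 0" --pt "0 0 0 0 0 0" --pt "0 0 0 0 0 0" --pt "0 0 0 0 0 0" --pt "0 0 0 0 0 0" --pt "0 0 0 0 0 0" --pt "0 0 0 0 0 0" --pt "0 0 0 0 0 0" --aperture 0.8

```text
time_s: 16.88
ee_pos: [0.4097, -0.2647, 0.0571]
tcp_rot: [3.114, 0.415, -0.0]
force: [0.5, 0.3, -0.2]
opening: 0.799
gripper_force: 0.0
```

>>> run_rows --pt "0 0 -0.0167 0 0 0" --pt "0 0 -0.0333 0 0 0" --pt "0 0 -0.05 0 0 0" --pt "0 0 -0.05 0 0 0" --pt "0 0 -0.05 0 0 0" --pt "0 0 -0.0333 0 0 0" --pt "0 0 -0.0167 0 0 0" --pt "0 0 0 0 0 0" --pt "0 0 0 0 0 0"

```text
time_s: 17.63
ee_pos: [0.4095, -0.2644, 0.2066]
tcp_rot: [-3.114, -0.415, 0.001]
force: [-0.8, 0.7, 0.1]
opening: 0.8
gripper_force: 0.0
```

Run:
```python
from h import *
s=grab("side");w=grab("wrist");
cv2.imwrite("pics/e.png",np.hstack([cv2.resize(s["pixels"][170:290,140:340],(400,240)),cv2.resize(w["pixels"],(400,300))[:240]]))
```

```text
(no output)
```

View pics/e.png

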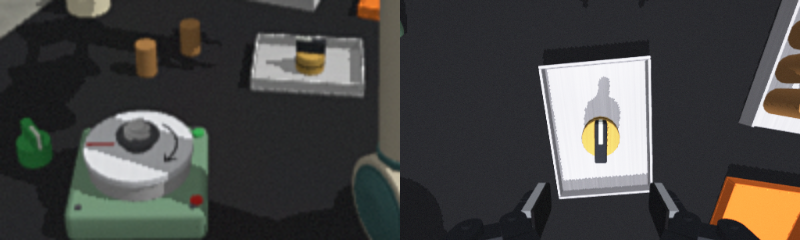

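The nut stands upright near the tray's middle, the mill is bare, and the tins and the green look-alike look undisturbed. Handing in.

```bash
python3 -c "from rig import workorder;print(workorder.finish_job())"
```

```text
the job is handed in; nothing more can be done
None
```

The nut was unscrewed clockwise until its thread let go just past the index line, lifted off and set standing upright in the steel tray; the job is handed in (about 18 s on the robot's clock), with no verdict returned.

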